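# Turn a filter disc over onto the drying deck

## Robot

A 6-joint arm with a two-finger parallel gripper is mounted at the origin on the work surface. World frame = base frame: x ahead of the robot, y to its left, z up, the work surface at z = 0. Lengths are in mm, angles in degrees, forces in N, time in s.
With the tool pointing down it reaches from about 375 to 825 mm from the base axis. Payload 5.5 kg.
Tool frame: the origin (TCP) lies midway between the tips of the shut fingers; the grasp point (between the pads) lies 19 mm behind it; x points along the fingers, y is the direction in which the jaws open and shut, and the axes are right-handed (so a half turn about x gives the same grasp; the last joint's range is limited). The gripper opens to 85 mm and grips with 20 to 120 N. Pads are 22 mm wide; open, the fingers measure 114 mm over their backs; the gripper's body (76 mm by 85 mm) begins 54 mm behind the grasp point. The pads swing forward as they close: fully open they stand 13 mm farther back than shut.
Start: joints at [-74.599, 17.962, -2.699, 69.339, 0, 90], TCP at [159.342, -578.45, 205.499] pointing down, gripper open.
Joint ranges: [-152.73, 152.73], [-39.44, 99.34], [-58.76, 71.6], [-118.89, 123.64], [-81.53, 83.1], [-180, 180]. Speed limits (degrees/s): [136.94, 136.94, 172.46, 180, 180, 180].

## Interface

Orientations are given as [roll, pitch, yaw] about the fixed x, y, z axes, in that order (R = Rz(yaw) Ry(pitch) Rx(roll)).
In Python, from workcell import get_state, viewer, ticket gives the robot as it stands.
- The arm moves only by the tool send_rows, never from a script. Its argument "plan" is a list of rows, each a list of 4 numbers: the shift along the tool's x, y, z as a fraction of full scale, then the turn about the tool's x as a fraction of full scale. A call has 1 to 20 rows; each row is the pose to reach, as a shift and turn from the pose commanded when the call began, along the tool's axes at that moment; what a row does not reach only later rows make up. Full scale, the value 1, is 80 mm for a shift and 30 degrees for a turn. A row lasts 1/12 s, in which the tool goes at most 41.7 mm and 7.16 degrees, less where a joint would pass 70% of its speed; a pose out of reach is approached as far as the arm can. A call with a number of a shift or a turn outside -1 to 1 is refused whole. A call with a gripper value outside its range is refused whole. "hand" is the closure, from -1 (fully open) to 1 (shut), set as the call begins (left out, the last holds). The fingers move at their own pace and stop on an object; "grip_force" is the grip in N (left out, the last holds). Time passes only in rows, so rows that repeat a pose let the fingers close. It gives the time, the measured TCP pose, the force and the opening at its end, in the units of the state.
- get_state(): the state, without advancing time (a new reading comes with each control period).
- viewer.read_camera(name): name is "scene" or "side" or "wrist"; returns the picture (420x560x3 uint8, blue, green, red); there is no depth.
- viewer.camera_params(name): a dict with "fovy" (degrees; the focal length in pixels is half the picture's height over the tangent of half this angle, whatever the lens; pixels are square), "cx", "cy" (the principal point, pixels), "extrinsics" (4x4, takes a point from world to camera coordinates); the wrist camera has in their place "tool_from_camera" (4x4, takes a point from camera to tool coordinates, whose origin is the TCP and whose axes are the tool frame's). Camera axes: x right, y up, looking along -z (the intrinsics and any distortion apply to the point x, -y, -z); pixel columns grow to the right and rows downward; lengths in mm; the calibration is good to about 2 mm. A picture is of the moment at which its call begins: read the wrist's pose just before it. camera_params takes no time and is no camera call.
- ticket.hand_in(): hands the job in, once; it reports no verdict.
The state is a dict: "time": time; "joints": joint angles; "dq": joint speeds; "joint_efforts": joint torques, N m; "ee_pos": TCP position; "tcp_rot": TCP orientation; "wrist_force": force on the tool from outside, world axes, zero at the start; "torque": the same for the moment, N m; "finger_gap": opening from 0.0 (shut) to 1.0 (fully open).
Only numpy, scipy, OpenCV 4.12 (cv2) and the standard library are available. Lean on these libraries where they do the work, as an engineer would, in place of code of your own. Each camera call takes 0.05 s, during which the arm holds its last target. There are 200 camera calls.

## Task

Turn the clamp knob clockwise to free the orange hold-down, draw it back clear of the filter disc, and with the red-handled spatula flip the disc over onto the raised grey deck so that it lies flat there with its blue face up. Then stand the spatula back on its green pad under the little shelf. Touch the disc with nothing but the spatula, leave the hold-down drawn back, and do not disturb the bottle, beaker or jar.

Things in the scene. Friction and masses are not known exactly. Their poses are not given: they have to be found in the camera images.
- fixture: Fixed steel drying fixture; origin on the bench top under the middle of the disc bay. Base plate 10 mm thick, local x -70 to 180, y -55 to 180 mm. Going towards +y: the disc bay with two ribs (see bay), then a raised grey deck (see deck_edge). The hold-down carriage slides on a rail along +x at y = 0: its block is 36 x 36 mm, top at 36 mm; the red lug stands at x 128 to 139, top at 44 mm.
- bay (a point): Middle of the bay at the rib tops, fixture (0, 0, 22) mm, fixture's axes. Two ribs along y, 6 mm wide, centred at x = -31 and +31, y -42 to 18, and a level ledge from y = 18 to the step at 45 carry the disc. Between the ribs, under the disc, runs a channel 56 mm wide, 12 mm high, open towards -y: a blade enters there moving in +y, as far as y = 18.
- deck_edge (a point): Middle of the deck's edge (yellow line), fixture (0, 45, 34) mm: an upright step, its top 12 mm above the ribs. Flat deck beyond: y 45 to 175, x -55 to 55, end lip 6 mm high, 5 mm thick. A disc whose near side is lifted stands up against the step and, pushed high up past upright, tips over it onto the deck.
- guard (a joint): Slide of the hold-down along the fixture's +x, 0 to 0.055 m; 1.5 N friction, stays where left. Its orange finger (14 mm wide, 6 mm thick, 3 mm above the disc) reaches over the disc to fixture x = 2 mm at 0, and to 57 mm (clear) at 0.055: draw it fully back. A red tongue under the knob butts on a red lug and blocks it until the knob is turned about 1 rad.
- knob (a joint): Angle of the clamp knob on the carriage, rad: 0 locked (red tongue along the fixture's +x), grows clockwise seen from above, stop at 1.4; aim for 1.2 or more. Friction 0.06 N m. The tongue, 64 mm long from the axis, then points roughly to the fixture's -y, 37 to 44 mm above the bench.
- knob_grip (a point): On the knob's axis, in its black grip bar (40 mm long, 14 mm thick, 32 mm tall), 67 mm above the bench, 15 mm below the bar's top. At knob angle 0 the bar lies along the fixture's x; it and the point's x axis turn with the knob. At guard 0 it is at fixture x = 62, y = 0 mm. The carriage can be drawn back by this bar.
- disc: Loose filter disc, 80 mm across, 8 mm thick, about 90 g, white on top and blue below at the start. Origin at the centre of the blue face, z axis from the blue to the white face. It starts lying on the two ribs, its far rim 0 to 8 mm from the step.
- disc_center (a point): Centre of the disc, middle of its thickness.
- spatula: Loose cranked spatula, 120 g. Steel blade 80 (x) x 40 (y) x 3 mm; origin at the centre of its underside, x to its tip, z up. From the rear edge (x = -40) the handle rises backwards along (-0.574, 0, 0.819), so it leans 35 degrees: a thin 8 mm rod, then, 55 to 135 mm along it, a red grip 14 mm thick (y), 20 mm deep. It stands by itself on its blade.
- spatula_grip (a point): Middle of the red grip, at (-94.5, 0, 80.8) mm in the spatula's frame, with its axes. Grip it across y with the fingers along the handle and approach down along the handle: the shelf hangs close in front.
- spatula_tip (a point): Middle of the blade's front edge, at (40, 0, 1.5) mm in the spatula's frame.
- stand: Fixed spatula stand; origin on the bench top under the green pad's centre, x the way the parked blade points. Base 170 (x) x 130 (y) x 8 mm; the flat green pad on it is 130 (x) x 90 (y) mm, top at z = 8 mm. The spatula comes out towards -x and goes back in along +x, under the shelf, its handle on the -x side.
- shelf_edge (a point): Middle of the lower edge of the stand's white shelf on the handle side, stand (-65, 0, 162) mm. The shelf covers stand x -65 to 20, y -65 to 65, z 162 to 170 mm, with small amber bottles on it up to z = 215 mm; its two posts stand at x = -20, y = -60 and 60.
- bottle: Bystander: glass bottle with blue cap, 72 mm across, 160 mm tall; origin at the centre of its underside.
- beaker: Bystander: glass beaker, 70 mm across, 85 mm tall; origin at the centre of its underside.
- jar: Bystander: amber jar, 56 mm across, 55 mm tall; origin at the centre of its underside.
Mind the look-alikes: they are no part of the job. What is shaped like the spatula but purple is not meant.

How it is judged (in metres and radians):
On the way, in this order (a step that is already met when the one before it is completed fails the run):
1. the clamp knob is turned free (value of joint knob above 0.95 rad), for 0.1 s.
2. the hold-down is drawn back clear of the disc (value of joint guard above 0.042 m), for 0.1 s.
3. the spatula is lifted off its pad (z of spatula in the frame of stand above 0.012 m), for 0.1 s.
4. the disc lies on the deck, blue face up, put there while the spatula is away from its pad (angle between disc's own z axis and vertical above 3 rad and z of disc_center in the frame of fixture between 0.034 and 0.042 m and x of disc_center in the frame of fixture between -0.055 and 0.055 m and y of disc_center in the frame of fixture between 0.05 and 0.17 m and horizontal distance between spatula and stand above 0.1 m), for 0.2 s.
At the end, for the whole second after the job is handed in: At rest: disc flat on the deck, blue up (within 8 degrees), centre at least 5 mm past the step; hold-down drawn back at least 42 mm; spatula standing flat (within 7 degrees) on the green pad, blade centre within 40 mm (along) and 35 mm (across) of the pad centre (value of joint guard above 0.042 m and angle between disc's own z axis and vertical above 3 rad and z of disc_center in the frame of fixture between 0.034 and 0.042 m and x of disc_center in the frame of fixture between -0.055 and 0.055 m and y of disc_center in the frame of fixture between 0.05 and 0.17 m and linear speed of each of disc, spatula below 0.02 m/s and angle between spatula's own z axis and vertical below 0.12 rad and x of spatula in the frame of stand between -0.04 and 0.04 m and y of spatula in the frame of stand between -0.035 and 0.035 m and z of spatula in the frame of stand below 0.013 m); the robot touches nothing.
It fails at once if a finger or the arm touches the disc (contact force between any of the fingers, the arm and disc above 0.5 N).
It fails at once if the bottle, beaker or jar is moved more than 20 mm or tipped (distance of any of bottle, beaker, jar from where it was at the start of the episode above 0.02 m or angle between any of bottle, beaker, jar's own z axis and vertical above 0.3 rad).
It also fails if it takes over 67 s, if anything falls off the work surface, if the arm or the gripper's body presses on something with over 40 N, if the wrist force passes 120 N, or if a joint passes its speed limit or range.

## Working session

There is one attempt and no reset: what is moved stays moved. The work goes in short steps, Python scripts to look and compute and a tool call to move; the robot and the scene stay as the last step left them, time stands still between calls to the robot, and variables do not carry over. Pictures are saved under pics/ and viewed, about 8 in all and at most 12, crops included, and the job is handed in when it is done.

Besides the shell and the picture viewer there is one more tool, called after "Call:" as name(argument=value, ...), one argument or row to a line, values as JSON. send_rows: Moves the arm, as the interface text tells. Shift numbers are shares of 80 mm and turn numbers shares of 30 degrees, none past 1 either way. Its arguments: {"type":"object","properties":{"plan":{"type":"array","items":{"type":"array","items":{"type":"number","minimum":-1,"maximum":1}}},"hand":{"type":"number"},"grip_force":{"type":"number"}},"required":["plan"]}

```bash
ls; mkdir -p pics; python3 - <<'E'
from workcell import get_state, viewer
import cv2, numpy as np
s=get_state(); print(s)
for n in ("scene","side"):
    im=viewer.read_camera(n); cv2.imwrite(f"pics/{n}0.png",im); p=viewer.camera_params(n); print(n,p)
print(viewer.camera_params("wrist"))
a=cv2.imread("pics/scene0.png");b=cv2.imread("pics/side0.png")
E
```

```text
pics
{'time': 0.0, 'joints': array([-7.45980047e+01,  1.80044509e+01, -2.75446615e+00,  6.93379034e+01,
        9.09413670e-04,  9.00011819e+01]), 'dq': array([ 0.06468762, -0.02835938,  0.087838  ,  0.01316069, -0.01190536,
        0.07695819]), 'joint_efforts': array([ 3.57147874e-03, -5.39587176e+01,  3.39751375e+01,  1.92122720e-02,
        2.96158205e-04, -3.82990578e-06]), 'ee_pos': array([ 159.19739881, -577.86258864,  204.63003965]), 'tcp_rot': array([-90.53696882,  89.9031753 , 104.86384381]), 'wrist_force': array([ 0.58248728,  0.09137672, -0.05079992]), 'torque': array([-0.04113418, -0.00647828,  0.01433703]), 'finger_gap': 0.9969114791044124}
scene {'fovy': 56.02106117040981, 'cx': 277.27226309542505, 'cy': 208.31457898556494, 'extrinsics': array([[-2.81004826e-01,  9.59704441e-01, -1.91679007e-03,
         1.56191946e+02],
       [-5.97942406e-01, -1.73516704e-01,  7.82532320e-01,
         2.08249055e+02],
       [ 7.50667148e-01,  2.21041489e-01,  6.22607014e-01,
        -1.71269101e+03],
       [ 0.00000000e+00,  0.00000000e+00,  0.00000000e+00,
         1.00000000e+00
[... 184 characters left out ...]
],
       [ 5.04109505e-02,  5.36187396e-01,  8.42592317e-01,
        -1.25513419e+02],
       [-1.04961234e-01, -8.36148640e-01,  5.38366596e-01,
        -1.60013863e+03],
       [ 0.00000000e+00,  0.00000000e+00,  0.00000000e+00,
         1.00000000e+00]])}
{'fovy': 58.20597832424784, 'cx': 275.2985507110385, 'cy': 208.94315357752043, 'tool_from_camera': array([[ 1.20333973e-04,  2.61552861e-01, -9.65189145e-01,
        -1.68769269e+02],
       [ 9.99999991e-01,  2.73985584e-05,  1.32098608e-04,
        -5.91423157e-01],
       [ 6.09955601e-05, -9.65189153e-01, -2.61552855e-01,
        -6.64204433e+01],
       [ 0.00000000e+00,  0.00000000e+00,  0.00000000e+00,
         1.00000000e+00]])}
```

View pics/scene0.png

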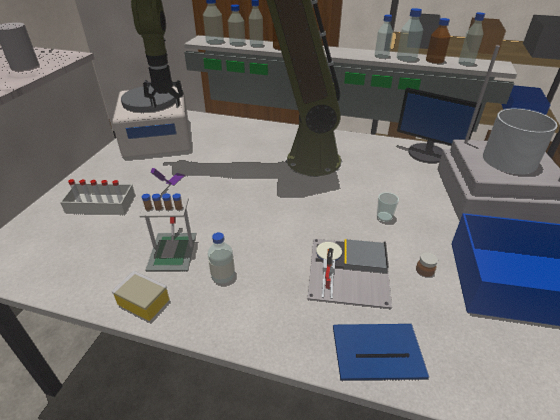

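View pics/side0.png

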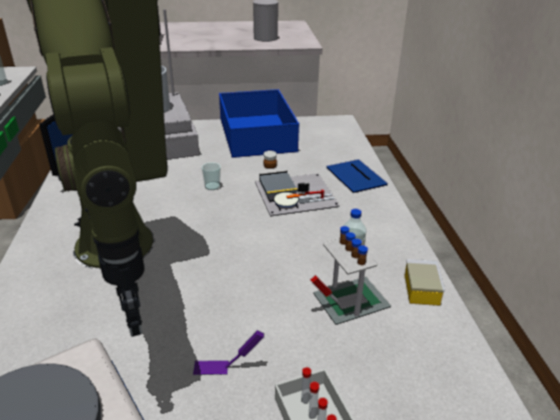

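```bash
python3 - <<'E'
import cv2, numpy as np
a=cv2.imread("pics/scene0.png");b=cv2.imread("pics/side0.png")
def c(im,x,y): return cv2.resize(im[y:y+75,x:x+100],(400,300),interpolation=cv2.INTER_CUBIC)
cv2.imwrite("pics/comp.png",np.vstack([np.hstack([c(a,300,235),c(a,135,195)]),np.hstack([c(b,250,150),c(b,300,250)])]))
E
```

```text
(no output)
```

View pics/comp.png

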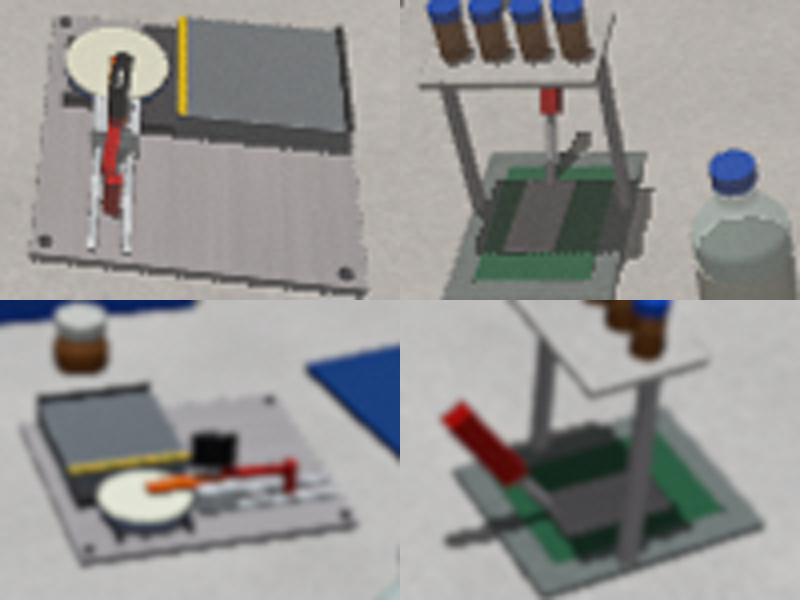

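```bash
cat > h.py <<'E'
import numpy as np, cv2
from scipy.optimize import least_squares
from scipy.spatial.transform import Rotation as R
from workcell import get_state, viewer
def proj(P,p,E=None):
    E=p['extrinsics'] if E is None else E
    c=E[:3,:3]@np.asarray(P,float)+E[:3,3]; f=210/np.tan(np.radians(p['fovy']/2))
    return np.array([p['cx']+f*c[0]/-c[2], p['cy']-f*c[1]/-c[2]])
def tool():
    s=get_state(); T=np.eye(4); T[:3,:3]=R.from_euler('xyz',s['tcp_rot'],degrees=True).as_matrix(); T[:3,3]=s['ee_pos']; return T
def wristE(T,p): return np.linalg.inv(T@p['tool_from_camera'])
def ray(px,p,z,E=None):
    E=p['extrinsics'] if E is None else E
    f=210/np.tan(np.radians(p['fovy']/2)); C=np.linalg.inv(E)
    d=C[:3,:3]@np.array([(px[0]-p['cx'])/f,-(px[1]-p['cy'])/f,-1]); return C[:3,3]+d*(z-C[2,3])/d[2]
def fit(obs,x0):
    # obs: list of (E,params,local point,pixel); pose x,y,yaw
    def r(q):
        c,s=np.cos(q[2]),np.sin(q[2]); o=[]
        for E,p,l,u in obs: o+=list(proj([q[0]+c*l[0]-s*l[1],q[1]+s*l[0]+c*l[1],l[2]],p,E)-u)
        return o
    S=least_squares(r,x0,loss='soft_l1'); return S.x,np.array(r(S.x)).reshape(-1,2)
E
python3 - <<'E'
from h import *
a=viewer.camera_params("scene");b=viewer.camera_params("side")
A=lambda x,y:np.array([300+x/4,235+y/4]);B=lambda x,y:np.array([250+x/4,150+y/4])
o=[(a['extrinsics'],a,l,A(*u)) for l,u in [((-70,-55,10),(55,17)),((180,-55,10),(32,255)),((180,180,10),(367,288)),((-55,45,34),(181,17)),((55,45,34),(182,113))]]
o+=[(b['extrinsics'],b,l,B(*u)) for l,u in [((-70,-55,10),(85,263)),((180,-55,10),(355,225)),((-70,180,10),(22,125)),((-55,45,34),(70,168)),((55,45,34),(190,156))]]
q,r=fit(o,[700,0,0]);print(q,np.degrees(q[2]));print(r.round(1))
print("disc",ray(A(117,64),a,30),ray(B(145,197),b,30))
A2=lambda x,y:np.array([135+x/4,195+y/4]);B2=lambda x,y:np.array([300+x/4,250+y/4])
o=[(a['extrinsics'],a,l,A2(*u)) for l,u in [((-85,-65,8),(90,153)),((-85,65,8),(245,153)),((-65,-65,170),(20,85)),((-65,65,170),(198,83))][:2]]
o+=[(b['extrinsics'],b,l,B2(*u)) for l,u in [((-85,65,8),(55,175)),((-85,-65,8),(145,297)),((85,-65,8),(363,222))]]
q,r=fit(o,[500,-300,0]);print(q,np.degrees(q[2]));print(r.round(1))
E
```

```text
[558.30306623 172.49523606 622.18366277] 35648.497958682376
[[-0.3 -0.8]
 [-0.4 -0.5]
 [ 0.9  0.4]
 [-0.7 -0.3]
 [-1.1  0.5]
 [-0.9 -1.9]
 [ 1.3 -2. ]
 [-0.5 -1.3]
 [ 0.1  0.2]
 [ 0.1 -0.6]]
disc [561.20862469 171.05459325  30.        ] [557.7140834  163.02778469  30.        ]
[ 677.60937988 -320.96460514   50.55993589] 2896.8709391695447
[[-0.8 -0.5]
 [-1.1 -0.9]
 [-0.5 -2.3]
 [-0.4 -0.9]
 [ 1.1 -0.2]]
```

```bash
cat >> h.py <<'E'
FX=np.array([558.3,172.5]); FY=8.5; ST=np.array([677.6,-321.0]); SY=16.87
def loc(o,yaw,l):
    c,s=np.cos(np.radians(yaw)),np.sin(np.radians(yaw)); return np.array([o[0]+c*l[0]-s*l[1],o[1]+s*l[0]+c*l[1]]+list(l[2:]))
def plan(target,jaw=None):
    """print shift in tool axes /80 and turn/30 to reach target; jaw = world angle of tool y (mod 180)"""
    T=tool(); d=T[:3,:3].T@(np.array(target)-T[:3,3])
    a=np.degrees(np.arctan2(T[1,1],T[0,1])); t=None
    if jaw is not None: t=-((jaw-a+90)%180-90)   # +turn about down axis lowers angle
    s=get_state()
    print("tcp",T[:3,3].round(1),"jaw",a.round(2),"q6",s['joints'][5].round(1),"F",s['wrist_force'].round(1),"gap",round(s['finger_gap'],3),"t",s['time'])
    print("shift/80",(d/80).round(4),"turn/30",None if t is None else round(t/30,4))
E
python3 - <<'E'
from h import *
print(tool().round(3))
k=loc(FX,FY,(62,0,53)); print(k); plan([k[0],k[1],205],98.5)
a=viewer.camera_params("scene");b=viewer.camera_params("side")
print("bottle cap top",ray((218,237),a,160),ray((356,213),b,160),"beaker",ray((387,200),a,85),"jar",ray((428,258),a,55), "purple",ray((175,180),a,20))
E
```

```text
[[-0.00000e+00  2.66000e-01 -9.64000e-01  1.59194e+02]
 [ 2.00000e-03 -9.64000e-01 -2.66000e-01 -5.77891e+02]
 [-1.00000e+00 -2.00000e-03 -0.00000e+00  2.04699e+02]
 [ 0.00000e+00  0.00000e+00  0.00000e+00  1.00000e+00]]
[619.61898353 181.66418349  53.        ]
tcp [ 159.2 -577.9  204.7] jaw -74.6 q6 90.0 F [ 0.7 -0.4  0.2] gap 0.999 t 0.1
shift/80 [ 0.0086 -7.625  -8.0702] turn/30 0.2301
bottle cap top [ 725.89579142 -121.18583608  160.        ] [ 719.53502353 -134.80426722  160.        ] beaker [318.66987162 321.5608272   85.        ] jar [533.82877192 461.41299395  55.        ] purple [ 328.7586505  -487.90590324   20.        ]
```

Call:
send_rows(
  plan=[
    [0, -0.33, -0.33, 0],
    [0, -0.65, -0.65, 0],
    [0, -1, -1, 0],
  ],
)

```text
time: 0.35
ee_pos: [215.1, -479.1, 204.7]
tcp_rot: [-82.0, 89.9, 113.2]
wrist_force: [1.0, 0.1, -0.8]
finger_gap: 0.997
```

Call:
send_rows(
  plan=[
    [0, -0.33, -0.33, 0],
    [0, -0.65, -0.65, 0],
    [0, -1, -1, 0],
  ],
)

```text
time: 0.6
ee_pos: [271.3, -380.2, 205.1]
tcp_rot: [-64.5, 90.0, 130.8]
wrist_force: [1.9, 0.4, 0.5]
finger_gap: 0.999
```

```bash
python3 - <<'E'
from h import *
plan([619.6,181.7,205],98.5); print(get_state()['joints'])
E
```

```text
tcp [ 271.3 -380.2  205.1] jaw -74.65 q6 110.2 F [1.9 0.4 0.5] gap 0.999 t 0.6
shift/80 [ 2.7000e-03 -5.6200e+00 -6.0575e+00] turn/30 0.2284
[-5.44832503e+01  3.68500228e+00 -2.02169351e+01  6.61188635e+01
 -1.92944964e-03  1.10165504e+02]
```

Call:
send_rows(
  plan=[
    [0, 0, 0, -0.2],
    [0, 0, 0, -0.4],
    [0, 0, 0, -0.6],
    [0, 0, 0, -0.8],
    [0, 0, 0, -0.962],
  ],
)

```text
time: 1.02
ee_pos: [271.1, -381.3, 205.2]
tcp_rot: [-92.8, 90.0, 131.8]
wrist_force: [-0.3, -0.4, 0.3]
finger_gap: 1.006
```

Call:
send_rows(
  plan=[
    [0, 0, 0, -0.2],
    [0, 0, 0, -0.4],
    [0, 0, 0, -0.6],
    [0, 0, 0, -0.8],
    [0, 0, 0, -0.962],
  ],
)

```text
time: 1.43
ee_pos: [270.9, -381.4, 205.1]
tcp_rot: [-126.4, 90.0, 127.0]
wrist_force: [0.6, 0.1, -0.2]
finger_gap: 0.999
```

Call:
send_rows(
  plan=[
    [0, 0, 0, -0.2],
    [0, 0, 0, -0.4],
    [0, 0, 0, -0.6],
    [0, 0, 0, -0.8],
    [0, 0, 0, -0.962],
  ],
)

```text
time: 1.85
ee_pos: [270.9, -381.4, 205.1]
tcp_rot: [-157.6, 90.0, 124.7]
wrist_force: [0.3, -0.0, -0.6]
finger_gap: 1.003
```

Call:
send_rows(
  plan=[
    [0, 0, 0, -0.2],
    [0, 0, 0, -0.4],
    [0, 0, 0, -0.6],
    [0, 0, 0, -0.8],
    [0, 0, 0, -0.962],
  ],
)

```text
time: 2.27
ee_pos: [270.9, -381.4, 205.1]
tcp_rot: [175.7, 90.0, 126.9]
wrist_force: [-0.6, 1.2, -0.0]
finger_gap: 0.997
```

Call:
send_rows(
  plan=[
    [0, 0, 0, -0.2],
    [0, 0, 0, -0.4],
    [0, 0, 0, -0.6],
    [0, 0, 0, -0.8],
    [0, 0, 0, -0.962],
  ],
)

```text
time: 2.68
ee_pos: [270.9, -381.4, 205.1]
tcp_rot: [146.1, 90.0, 126.1]
wrist_force: [-0.0, 0.6, 1.3]
finger_gap: 1.001
```

Call:
send_rows(
  plan=[
    [0, 0, 0, -0.2],
    [0, 0, 0, -0.4],
    [0, 0, 0, -0.6],
    [0, 0, 0, -0.8],
    [0, 0, 0, -0.962],
    [0, 0, 0, -0.962],
  ],
)

```text
time: 3.18
ee_pos: [270.9, -381.4, 205.2]
tcp_rot: [114.8, 90.0, 123.5]
wrist_force: [1.3, 0.0, -0.2]
finger_gap: 1.001
```

```bash
python3 - <<'E'
from h import *
plan([619.6,181.7,205],98.5)
E
```

```text
tcp [ 270.9 -381.4  205.2] jaw 98.68 q6 -63.3 F [ 1.3  0.  -0.2] gap 1.001 t 3.1833
shift/80 [4.9000e-03 6.3005e+00 5.3710e+00] turn/30 0.006
```

Call:
send_rows(
  plan=[
    [0, 0.3, 0.25, 0],
    [0, 0.6, 0.5, 0],
    [0, 0.9, 0.767, 0],
  ],
)

```text
time: 3.43
ee_pos: [320.9, -300.5, 205.2]
tcp_rot: [124.9, 90.0, 133.2]
wrist_force: [0.3, 0.2, -0.2]
finger_gap: 1.0
```

Call:
send_rows(
  plan=[
    [0, 0.3, 0.25, 0],
    [0, 0.6, 0.5, 0],
    [0, 0.9, 0.767, 0],
  ],
)

```text
time: 3.68
ee_pos: [371.2, -219.6, 205.4]
tcp_rot: [158.7, 90.0, 167.0]
wrist_force: [0.3, -0.8, 0.3]
finger_gap: 1.003
```

Call:
send_rows(
  plan=[
    [0, 0.3, 0.25, 0],
    [0, 0.6, 0.5, 0],
    [0, 0.9, 0.767, 0],
  ],
)

```text
time: 3.93
ee_pos: [421.2, -139.2, 205.4]
tcp_rot: [-171.7, 90.0, -163.3]
wrist_force: [-0.0, -0.9, 0.4]
finger_gap: 1.004
```

Call:
send_rows(
  plan=[
    [0, 0.3, 0.25, 0],
    [0, 0.6, 0.5, 0],
    [0, 0.9, 0.767, 0],
  ],
)

```text
time: 4.18
ee_pos: [471.2, -58.9, 205.4]
tcp_rot: [-170.7, 90.0, -162.3]
wrist_force: [0.6, -0.4, 0.6]
finger_gap: 0.999
```

Call:
send_rows(
  plan=[
    [0, 0.3, 0.25, 0],
    [0, 0.6, 0.5, 0],
    [0, 0.9, 0.767, 0],
  ],
)

```text
time: 4.43
ee_pos: [521.1, 21.5, 205.3]
tcp_rot: [-171.8, 90.0, -163.4]
wrist_force: [0.1, -1.2, 0.8]
finger_gap: 0.998
```

Call:
send_rows(
  plan=[
    [0, 0.3, 0.25, 0],
    [0, 0.6, 0.5, 0],
    [0, 0.9, 0.767, 0],
  ],
)

```text
time: 4.68
ee_pos: [571.1, 101.8, 205.2]
tcp_rot: [-173.0, 90.0, -164.6]
wrist_force: [0.8, -0.6, 0.5]
finger_gap: 1.006
```

Call:
send_rows(
  plan=[
    [0, 0.3, 0.25, 0],
    [0, 0.6, 0.5, 0],
    [0, 0.9, 0.767, 0],
    [0, 0.9, 0.767, 0],
    [0, 0.9, 0.767, 0],
    [0, 0.9, 0.767, 0],
  ],
)

```text
time: 5.18
ee_pos: [620.2, 180.3, 204.9]
tcp_rot: [-160.4, 89.9, -151.9]
wrist_force: [-0.4, 0.0, -0.5]
finger_gap: 0.998
```

```bash
python3 - <<'E'
from h import *
plan([619.6,181.7,205],98.5)
np.save("T1.npy",tool()); im=viewer.read_camera("wrist"); cv2.imwrite("pics/w1.png",im)
E
```

```text
tcp [620.2 180.3 204.9] jaw 98.5 q6 7.7 F [-0.4  0.  -0.5] gap 0.998 t 5.1833
shift/80 [-0.0017  0.0179 -0.0051] turn/30 -0.0
```

View pics/w1.png

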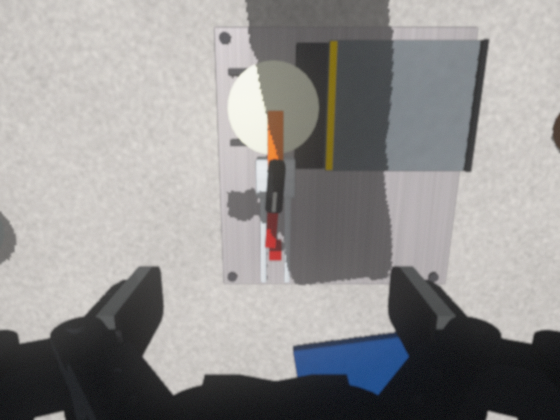

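```bash
python3 - <<'E'
from h import *
p=viewer.camera_params("wrist"); E=wristE(np.load("T1.npy"),p)
o=[(E,p,l,np.array(u)) for l,u in [((-70,-55,10),(215,28)),((180,-55,10),(223,285)),((180,180,10),(447,285)),((-70,180,10),(477,27)),((-55,45,34),(328,40)),((55,45,34),(327,171))]]
q,r=fit(o,[558,172,.148]);print(q,np.degrees(q[2]));print(r.round(1))
print("disc",ray((273.5,108),p,30,E)); print("knob top mid",ray((276,182),p,82,E))
F=q[:2]; y=np.degrees(q[2]); k=loc(F,y,(62,0,52)); print(k); plan(k,90+y)
E
```

```text
[5.56898097e+02 1.71498086e+02 1.51549245e-01] 8.683132153488515
[[-2.2 -0.7]
 [ 0.8  0.4]
 [-0.7 -0.2]
 [ 1.9 -0.6]
 [ 1.2  0.7]
 [-1.9  0.6]]
disc [556.1481922  169.75646049  30.        ]
knob top mid [611.25381298 180.16322579  82.        ]
[618.18747631 180.85821321  52.        ]
tcp [620.2 179.9 205.2] jaw 98.47 q6 7.7 F [ 0.8 -0.  -0.7] gap 1.002 t 5.2333
shift/80 [ 1.9145  0.0168 -0.0205] turn/30 -0.007
```

Call:
send_rows(
  plan=[
    [0.3, 0.017, -0.02, 0],
    [0.6, 0.017, -0.02, 0],
    [0.9, 0.017, -0.02, 0],
  ],
)

```text
time: 5.48
ee_pos: [618.9, 180.5, 133.7]
tcp_rot: [0.9, 89.9, 9.3]
wrist_force: [0.6, -0.2, -0.5]
finger_gap: 1.001
```

Call:
send_rows(
  plan=[
    [0.25, 0, 0, 0],
    [0.5, 0, 0, 0],
    [0.75, 0, 0, 0],
    [0.98, 0, 0, 0],
    [0.98, 0, 0, 0],
  ],
)

```text
time: 5.9
ee_pos: [615.7, 179.5, 51.6]
tcp_rot: [-170.9, 89.6, -162.4]
wrist_force: [-0.9, 0.2, -1.4]
finger_gap: 1.001
```

Call:
send_rows(
  plan=[
    [0, 0, 0, 0],
    [0, 0, 0, 0],
    [0, 0, 0, 0],
    [0, 0, 0, 0],
    [0, 0, 0, 0],
    [0, 0, 0, 0],
    [0, 0, 0, 0],
    [0, 0, 0, 0],
  ],
  hand=1,
  grip_force=40,
)

```text
time: 6.57
ee_pos: [620.0, 181.8, 56.2]
tcp_rot: [-3.9, 89.9, 4.7]
wrist_force: [0.2, -1.9, 6.8]
finger_gap: -0.001
```

```bash
python3 - <<'E'
from h import *
plan([618,181,54],98.6)
w=viewer.read_camera("wrist"); b=viewer.read_camera("side");a=viewer.read_camera("scene")
c=lambda im,x,y:cv2.resize(im[y:y+75,x:x+100],(400,300),interpolation=cv2.INTER_CUBIC)
cv2.imwrite("pics/w2.png",np.vstack([np.hstack([c(a,300,220),c(b,250,140)]),np.hstack([cv2.resize(w,(400,300)),c(w,220,180)])]))
E
```

```text
tcp [620.  181.8  56.2] jaw 98.56 q6 7.8 F [ 0.2 -1.9  6.8] gap -0.001 t 6.5667
shift/80 [ 0.0279 -0.0064 -0.0262] turn/30 -0.0015
```

View pics/w2.png

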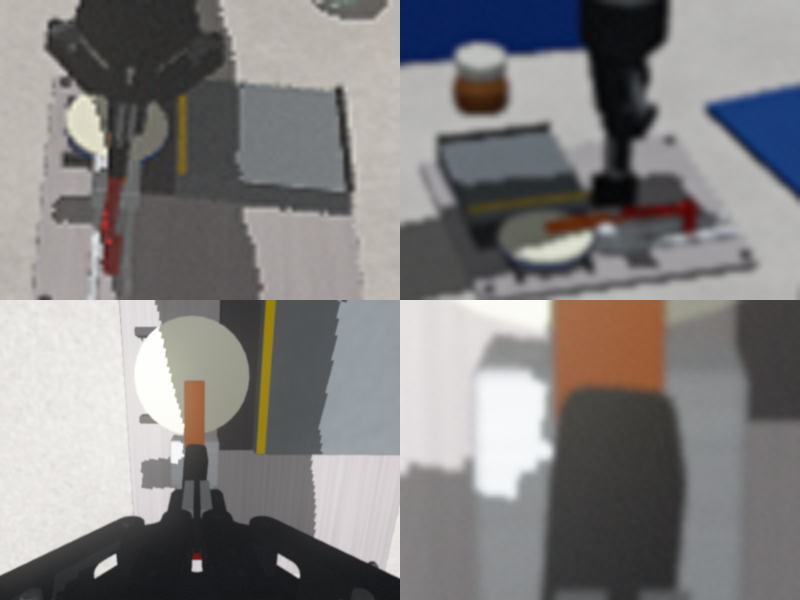

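```bash
python3 - <<'E'
from h import *
p=viewer.camera_params("wrist"); E=wristE(np.load("T1.npy"),p); T=tool(); E2=wristE(T,p)
F=np.array([556.9,171.5]);y=8.68
L=lambda P:(R.from_euler('z',-y,degrees=True).apply(P-np.array([*F,0]))).round(1)
for n,e,px in [("w1front",E,(276.5,160)),("w1rear",E,(275,212)),("w1 tip finger",E,(275,111)),("w1 lug end",E,(275,260)),("w2front",E2,(275,202)),("w2finger tip",E2,(272,113)),("w2 red",E2,(275,358))]:
    print(n,[L(ray(px,p,z,e)) for z in (36,50,82)])
for n,l in [("bar",(42,0,82)),("bar",(82,0,82)),("bar",(42,0,50)),("blk",(44,0,36)),("tip",(2,0,39)),("lug",(139,0,44))]:
    P=loc(F,y,l); print(n,l,proj(P,p,E).round(),proj(P,p,E2).round())
print(proj(T[:3,3],p,E2),L(T[:3,3]))
E
```

```text
w1front [array([44. ,  0.9, 36. ]), array([42.1,  0.9, 50. ]), array([37.7,  0.8, 82. ])]
w1rear [array([92.4, -0.6, 36. ]), array([88.5, -0.6, 50. ]), array([79.5, -0.5, 82. ])]
w1 tip finger [array([ 1.5, -0.3, 36. ]), array([ 1.4, -0.3, 50. ]), array([ 1. , -0.2, 82. ])]
w1 lug end [array([140.3,  -0.8,  36. ]), array([134.4,  -0.7,  50. ]), array([121. ,  -0.7,  82. ])]
w2front [array([45.6,  1.2, 36. ]), array([42. ,  1.2, 50. ]), array([33.9,  1.2, 82. ])]
w2finger tip [array([ 1. , -0.2, 36. ]), array([ 0.7, -0.1, 50. ]), array([ 0.1,  0.2, 82. ])]
w2 red [array([139.3,   0.9,  36. ]), array([128.8,   1. ,  50. ]), array([104.7,   1.1,  82. ])]
bar (42, 0, 82) [275. 165.] [272. 222.]
bar (82, 0, 82) [276. 215.] [272. 312.]
bar (42, 0, 50) [275. 160.] [273. 202.]
blk (44, 0, 36) [275. 160.] [273. 199.]
tip (2, 0, 39) [275. 112.] [272. 115.]
lug (139, 0, 44) [276. 262.] [273. 367.]
[273.9680834 249.7330745] [63.9  0.6 56.2]
```

Call:
send_rows(
  plan=[
    [-0.05, 0, 0, 0],
    [-0.05, 0, 0, 0.2],
    [-0.05, 0, 0, 0.4],
    [-0.05, 0, 0, 0.6],
    [-0.05, 0, 0, 0.8],
    [-0.05, 0, 0, 1],
    [-0.05, 0, 0, 1],
  ],
)

```text
time: 7.3
ee_pos: [618.7, 181.9, 59.0]
tcp_rot: [-171.8, 90.0, 166.7]
wrist_force: [-0.6, 0.8, -0.2]
finger_gap: 0.001
```

```bash
python3 - <<'E'
from h import *
plan([618,181,54],98.6); print(get_state()['torque'])
w=viewer.read_camera("wrist")
cv2.imwrite("pics/w3.png",w[150:420])
E
```

```text
tcp [618.7 181.9  59. ] jaw 68.42 q6 37.9 F [-0.6  0.8 -0.2] gap 0.001 t 7.3
shift/80 [ 0.0619 -0.0134 -0.004 ] turn/30 -1.0059
[0.07058932 0.00757205 0.03646373]
```

View pics/w3.png

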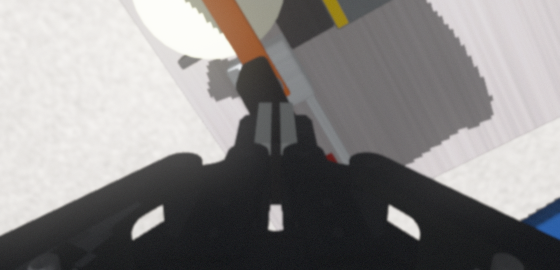

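```bash
python3 - <<'E'
from h import *
w=cv2.imread("pics/w3.png"); b=viewer.read_camera("side");a=viewer.read_camera("scene")
c=lambda im,x,y,k=100:cv2.resize(im[y:y+k*3//4,x:x+k],(400,300),interpolation=cv2.INTER_CUBIC)
cv2.imwrite("pics/w4.png",np.vstack([np.hstack([c(a,300,230,64),c(b,275,165,64)]),np.hstack([c(w,200,40,140),c(b,250,140)])]))
E
```

```text
(no output)
```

View pics/w4.png

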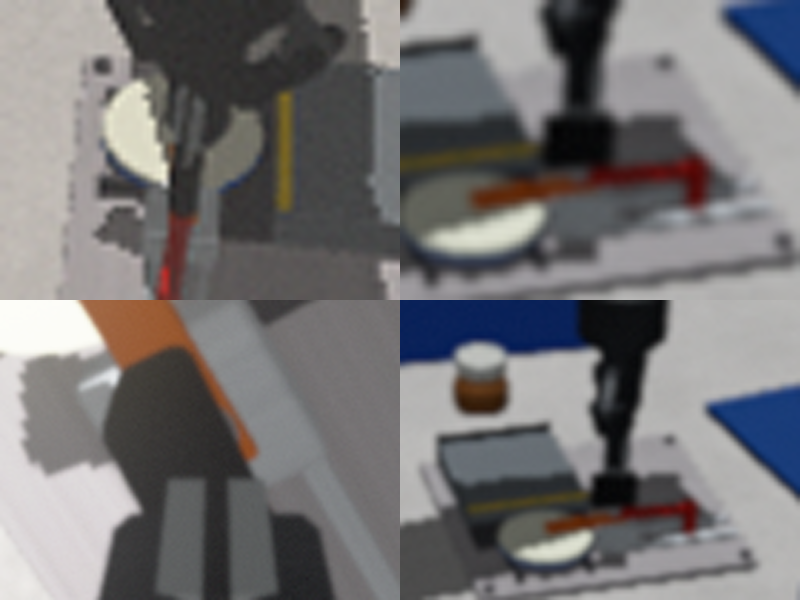

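```bash
python3 - <<'E'
from h import *
b=viewer.camera_params("side");a=viewer.camera_params("scene"); F=np.array([556.9,171.5]);y=8.68
T=tool()[:3,3]; print("tcp",proj(T,b).round(1),proj(T,a).round(1), "tcp+25",proj(T+[0,0,25],b).round(1),proj(T+[0,0,25],a).round(1))
for l in [(42,0,50),(82,0,50),(42,0,82),(82,0,82),(2,0,36)]: print(l,proj(loc(F,y,l),b).round(1),proj(loc(F,y,l),a).round(1))
print(get_state())
E
```

```text
tcp [303.3 188.4] [330.1 257.9] tcp+25 [303.5 182.2] [330.8 251.9]
(42, 0, 50) [297.5 191.5] [329.8 255.1]
(82, 0, 50) [308.5 190.1] [329.4 264.7]
(42, 0, 82) [297.8 183.5] [330.6 247.4]
(82, 0, 82) [308.9 182.1] [330.2 257. ]
(2, 0, 36) [286.3 196.4] [329.8 249.2]
{'time': 7.45, 'joints': array([ 1.63664538e+01,  2.78033360e+01, -7.98850208e+00,  5.42264740e+01,
        1.13728224e-02,  3.76449278e+01]), 'dq': array([-0.04107341, -0.11383908, -0.01604122, -0.0866325 , -0.07885733,
        0.56398254]), 'joint_efforts': array([ 7.13388537e-03, -6.12680054e+01,  3.11091113e+01,  1.19999770e-02,
        3.24285138e-03,  1.49956142e-02]), 'ee_pos': array([618.85517092, 181.819122  ,  59.00210336]), 'tcp_rot': array([-174.19754854,   89.97844365,  164.52397565]), 'wrist_force': array([ 0.27680019, -0.23351752, -1.05636362]), 'torque': array([-0.03809279, -0.05037824,  0.00113778]), 'finger_gap': 6.122013068598177e-05}
```

Call:
send_rows(
  plan=[
    [-0.1, 0, 0, 0],
    [-0.1, 0, 0, 0],
    [-0.1, 0, 0, -0.2],
    [-0.1, 0, 0, -0.4],
    [-0.1, 0, 0, -0.6],
    [-0.1, 0, 0, -0.8],
    [-0.1, 0, 0, -1],
    [0.1, 0, 0, -1],
    [0.28, 0, 0, -1],
    [0.28, 0, 0, -1],
    [0.28, 0, 0, -1],
  ],
  hand=-1,
)

```text
time: 8.37
ee_pos: [618.4, 181.5, 36.3]
tcp_rot: [-173.0, 89.9, -164.4]
wrist_force: [0.5, -0.1, 1.6]
finger_gap: 0.999
```

Call:
send_rows(
  plan=[
    [0, 0, 0, 0],
    [0, 0, 0, 0],
    [0, 0, 0, 0],
    [0, 0, 0, 0],
    [0, 0, 0, 0],
    [0, 0, 0, 0],
    [0, 0, 0, 0],
  ],
  hand=1,
)

```text
time: 8.95
ee_pos: [620.1, 180.3, 37.4]
tcp_rot: [-61.4, 89.8, -52.9]
wrist_force: [1.9, -5.1, 2.6]
finger_gap: 0.153
```

```bash
python3 - <<'E'
from h import *
plan([618,181,36],98.6)
E
```

```text
tcp [620.1 180.3  37.4] jaw 98.52 q6 7.8 F [ 1.9 -5.1  2.6] gap 0.153 t 8.95
shift/80 [ 0.0172  0.0125 -0.0244] turn/30 -0.0028
```

Call:
send_rows(
  plan=[
    [0, 0, 0, 0.2],
    [0, 0, 0, 0.4],
    [0, 0, 0, 0.6],
    [0, 0, 0, 0.8],
    [0, 0, 0, 1],
  ],
  grip_force=60,
)

```text
time: 9.37
ee_pos: [620.0, 178.8, 37.5]
tcp_rot: [-47.3, 89.7, -69.1]
wrist_force: [1.5, -9.8, 4.9]
finger_gap: 0.142
```

Call:
send_rows(
  plan=[
    [0, 0, 0, 0.2],
    [0, 0, 0, 0.4],
    [0, 0, 0, 0.6],
    [0, 0, 0, 0.8],
    [0, 0, 0, 1],
  ],
)

```text
time: 9.78
ee_pos: [619.8, 177.7, 37.4]
tcp_rot: [-24.4, 89.6, -76.3]
wrist_force: [-0.9, -11.8, 6.1]
finger_gap: 0.148
```

Call:
send_rows(
  plan=[
    [0, 0, 0, 0.2],
    [0, 0, 0, 0.4],
    [0, 0, 0, 0.55],
    [0, 0, 0, 0.55],
    [0, 0, 0, 0.55],
    [0, 0, 0, 0.55],
  ],
)

```text
time: 10.28
ee_pos: [620.0, 177.4, 37.5]
tcp_rot: [-7.5, 89.5, -75.6]
wrist_force: [0.9, -13.1, 6.3]
finger_gap: 0.148
```

```bash
python3 - <<'E'
from h import *
T=tool()[:3,3]; d=R.from_euler('z',8.68,degrees=True).apply([57,0,0]); plan(T+d,8.68+90-76.5); print(get_state()['torque'])
E
```

```text
tcp [620.  177.4  37.5] jaw 21.92 q6 84.3 F [  0.9 -13.1   6.3] gap 0.148 t 10.2833
shift/80 [6.000e-04 6.936e-01 1.631e-01] turn/30 -0.0088
[-2.59789299 -0.0912858  -0.03900292]
```

Call:
send_rows(
  plan=[
    [0, 0, 0.035, 0],
    [0, 0.15, 0.07, 0],
    [0, 0.3, 0.1, 0],
    [0, 0.45, 0.14, 0],
    [0, 0.6, 0.175, 0],
    [0, 0.69, 0.198, 0],
    [0, 0.69, 0.198, 0],
    [0, 0.69, 0.198, 0],
  ],
)

```text
time: 10.95
ee_pos: [673.0, 185.1, 37.4]
tcp_rot: [-73.2, 89.6, -141.2]
wrist_force: [-11.4, -8.1, 13.8]
finger_gap: 0.148
```

Call:
send_rows(
  plan=[
    [0, 0, 0, 0],
    [0, 0, 0, 0],
    [0, 0, 0, 0],
    [-0.4, 0, 0, 0],
    [-0.8, 0, 0, 0],
    [-1, 0, 0, 0],
  ],
  hand=-1,
)

```text
time: 11.45
ee_pos: [677.9, 188.6, 120.3]
tcp_rot: [87.3, 89.8, 19.3]
wrist_force: [0.5, 0.3, 0.1]
finger_gap: 0.975
```

Call:
send_rows(
  plan=[
    [-0.4, 0, 0, 0],
    [-0.8, 0, 0, 0],
    [-1, 0, 0, 0],
    [-1, 0, 0, 0],
    [-1, 0, 0, 0],
  ],
)

```text
time: 11.87
ee_pos: [677.2, 188.3, 198.0]
tcp_rot: [86.6, 89.8, 18.7]
wrist_force: [0.4, 0.2, -0.6]
finger_gap: 1.004
```

```bash
python3 - <<'E'
from h import *
plan([618,181,200],SY+90); print(get_state()['joints'])
np.save("T5.npy",tool());w=viewer.read_camera("wrist"); b=viewer.read_camera("side");a=viewer.read_camera("scene")
cv2.imwrite("pics/w5.png",w);cv2.imwrite("pics/a5.png",a);cv2.imwrite("pics/b5.png",b)
E
```

```text
tcp [677.2 188.3 198. ] jaw 22.07 q6 83.5 F [ 0.4  0.2 -0.6] gap 1.004 t 11.8667
shift/80 [-0.0278 -0.7204 -0.1936] turn/30 -2.8266
[1.55335439e+01 2.95224301e+01 1.33651095e+01 7.36659207e+01
 9.72371116e-03 8.34616549e+01]
```

View pics/w5.png

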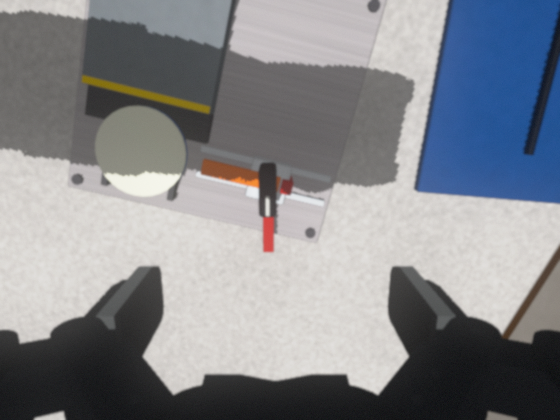

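Call:
send_rows(
  plan=[
    [0, 0, 0, -0.2],
    [0, 0, 0, -0.4],
    [0, 0, 0, -0.6],
    [0, 0, 0, -0.8],
    [0, 0, 0, -0.942],
  ],
)

```text
time: 12.43
ee_pos: [675.2, 187.6, 194.7]
tcp_rot: [-126.6, 89.8, -165.9]
wrist_force: [-0.1, -0.6, -0.2]
finger_gap: 0.999
```

Call:
send_rows(
  plan=[
    [0, 0, 0, -0.2],
    [0, 0, 0, -0.4],
    [0, 0, 0, -0.6],
    [0, 0, 0, -0.8],
    [0, 0, 0, -0.942],
  ],
)

```text
time: 12.85
ee_pos: [675.2, 187.6, 194.7]
tcp_rot: [-154.2, 89.8, -165.3]
wrist_force: [0.5, -0.0, -0.6]
finger_gap: 0.998
```

Call:
send_rows(
  plan=[
    [0, 0, 0, -0.2],
    [0, 0, 0, -0.4],
    [0, 0, 0, -0.6],
    [0, 0, 0, -0.8],
    [0, 0, 0, -0.942],
    [0, 0, 0, -0.942],
  ],
)

```text
time: 13.35
ee_pos: [675.3, 187.6, 194.8]
tcp_rot: [178.2, 89.8, -164.9]
wrist_force: [-0.2, -0.5, 0.3]
finger_gap: 1.003
```

```bash
python3 - <<'E'
from h import *
plan(loc(ST,SY,(-111,0,200)),SY+90)
p=viewer.camera_params("wrist");P=ray((204,165),p,38,wristE(np.load("T5.npy"),p)); print("finger tip local",R.from_euler('z',-8.68,degrees=True).apply(P-[556.9,171.5,0]))
E
```

```text
tcp [675.3 187.6 194.8] jaw 106.95 q6 -1.4 F [-0.2 -0.5  0.3] gap 1.003 t 13.35
shift/80 [-0.0565 -6.0879 -3.2129] turn/30 0.0026
finger tip local [58.09252625  0.25587269 38.        ]
```

Call:
send_rows(
  plan=[
    [-0.02, -0.3, -0.15, 0],
    [-0.04, -0.6, -0.3, 0],
    [-0.05, -0.87, -0.459, 0],
  ],
)

```text
time: 13.6
ee_pos: [660.5, 109.8, 199.3]
tcp_rot: [179.9, 89.9, -163.3]
wrist_force: [0.5, -0.1, 0.1]
finger_gap: 0.998
```

Call:
send_rows(
  plan=[
    [0, -0.3, -0.15, 0],
    [0, -0.6, -0.3, 0],
    [0, -0.87, -0.459, 0],
  ],
)

```text
time: 13.85
ee_pos: [645.3, 31.9, 199.5]
tcp_rot: [172.6, 89.9, -170.7]
wrist_force: [1.0, -0.1, -0.2]
finger_gap: 1.002
```

Call:
send_rows(
  plan=[
    [0, -0.3, -0.15, 0],
    [0, -0.6, -0.3, 0],
    [0, -0.87, -0.459, 0],
  ],
)

```text
time: 14.1
ee_pos: [630.4, -45.4, 199.6]
tcp_rot: [164.6, 89.9, -178.7]
wrist_force: [0.5, -0.3, 1.1]
finger_gap: 1.0
```

Call:
send_rows(
  plan=[
    [0, -0.3, -0.15, 0],
    [0, -0.6, -0.3, 0],
    [0, -0.87, -0.459, 0],
  ],
)

```text
time: 14.35
ee_pos: [615.4, -122.5, 199.5]
tcp_rot: [155.9, 89.9, 172.6]
wrist_force: [-0.2, 0.2, -0.4]
finger_gap: 0.998
```

Call:
send_rows(
  plan=[
    [0, -0.3, -0.15, 0],
    [0, -0.6, -0.3, 0],
    [0, -0.87, -0.459, 0],
  ],
)

```text
time: 14.6
ee_pos: [600.4, -199.8, 199.6]
tcp_rot: [148.3, 89.9, 165.0]
wrist_force: [0.9, -0.6, 0.3]
finger_gap: 1.0
```

Call:
send_rows(
  plan=[
    [0, -0.3, -0.15, 0],
    [0, -0.6, -0.3, 0],
    [0, -0.87, -0.459, 0],
  ],
)

```text
time: 14.85
ee_pos: [585.4, -277.0, 199.5]
tcp_rot: [141.3, 89.9, 157.9]
wrist_force: [-0.7, -0.1, 1.2]
finger_gap: 0.998
```

Call:
send_rows(
  plan=[
    [0, -0.3, -0.15, 0],
    [0, -0.6, -0.3, 0],
    [0, -0.87, -0.459, 0],
    [0, -0.87, -0.459, 0],
    [0, -0.87, -0.459, 0],
    [0, -0.87, -0.459, 0],
  ],
)

```text
time: 15.35
ee_pos: [570.9, -352.4, 199.7]
tcp_rot: [114.9, 89.9, 131.7]
wrist_force: [0.2, 1.3, -0.2]
finger_gap: 1.005
```

```bash
python3 - <<'E'
from h import *
plan(loc(ST,SY,(-111,0,200)),SY+90)
np.save("T6.npy",tool());w=viewer.read_camera("wrist"); cv2.imwrite("pics/w6.png",w)
E
```

```text
tcp [ 570.9 -352.4  199.7] jaw 106.76 q6 -48.5 F [ 0.2  1.3 -0.2] gap 1.005 t 15.35
shift/80 [-0.0033 -0.0112  0.0031] turn/30 -0.0037
```

View pics/w6.png

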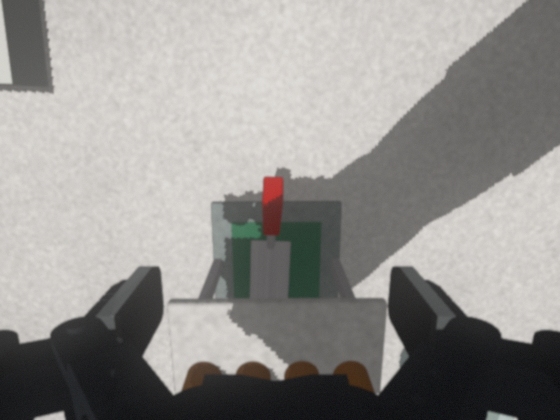

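```bash
python3 - <<'E'
from h import *
p=viewer.camera_params("wrist"); E=wristE(np.load("T6.npy"),p)
o=[(E,p,l,np.array(u,float)) for l,u in [((-85,-65,8),(211,202)),((-85,65,8),(341,202)),((-65,-45,8),(232,223)),((-65,45,8),(321,223)),((-65,-65,170),(168,299)),((-65,65,170),(387,298))]]
q,r=fit(o,[677,-321,.294]);print(q,np.degrees(q[2]));print(r.round(1))
y=np.degrees(q[2]);L=lambda P:R.from_euler('z',-y,degrees=True).apply(P-[q[0],q[1],0]).round(1)
print("blade rear",L(ray((250,240),p,11,E)),L(ray((291,240),p,11,E)))
print("blade at 295",L(ray((250,295),p,11,E)),L(ray((290,295),p,11,E)))
for z in (100,105,110,118,125): print("grip top",L(ray((273.5,178),p,z,E)))
g=loc(q[:2],y,(-111,0,200)); print(g)
E
```

```text
[ 6.74978733e+02 -3.18997921e+02  2.92981390e-01] 16.786597102478453
[[-0.7 -0.5]
 [ 1.3 -0.6]
 [-0.7 -2.1]
 [ 0.4 -2.1]
 [-1.7  3.1]
 [ 1.7  3.8]]
blade rear [-45.9 -26.5  11. ] [-45.9  14.7  11. ]
blade at 295 [ 15.1 -27.6  11. ] [15.2 14.3 11. ]
grip top [-125.5   -2.5  100. ]
grip top [-126.4   -2.4  105. ]
grip top [-127.3   -2.4  110. ]
grip top [-128.8   -2.4  118. ]
grip top [-130.1   -2.4  125. ]
[ 568.70876637 -351.05559209  200.        ]
```

```bash
sed -i 's/^FX=.*/FX=np.array([556.9,171.5]); FY=8.68; ST=np.array([675.0,-319.0]); SY=16.8/' h.py; python3 - <<'E'
from h import *
plan(loc(ST,SY,(-111.5,-3.4,62)),104.8)
E
```

```text
tcp [ 571.2 -352.   200. ] jaw 106.82 q6 -48.5 F [-0.9 -0.4  0.5] gap 1.006 t 15.4
shift/80 [ 1.7254 -0.0244 -0.031 ] turn/30 0.0673
```

Call:
send_rows(
  plan=[
    [0.2, -0.024, -0.03, 0.067],
    [0.5, -0.024, -0.03, 0.067],
    [0.8, -0.024, -0.03, 0.067],
  ],
)

```text
time: 15.65
ee_pos: [570.7, -354.6, 136.9]
tcp_rot: [-40.0, 89.9, -25.1]
wrist_force: [-0.1, -0.8, -0.0]
finger_gap: 0.997
```

Call:
send_rows(
  plan=[
    [0.3, 0, 0, 0],
    [0.6, 0, 0, 0],
    [0.8, 0, 0, 0],
    [0.925, 0, 0, 0],
    [0.925, 0, 0, 0],
    [0.925, 0, 0, 0],
  ],
)

```text
time: 16.15
ee_pos: [569.7, -354.7, 62.8]
tcp_rot: [124.2, 90.0, 139.1]
wrist_force: [-0.3, 0.4, 0.2]
finger_gap: 1.002
```

Call:
send_rows(
  plan=[
    [0, 0, 0, 0],
    [0, 0, 0, 0],
    [0, 0, 0, 0],
    [0, 0, 0, 0],
    [0, 0, 0, 0],
    [0, 0, 0, 0],
    [0, 0, 0, 0],
    [0, 0, 0, 0],
  ],
  hand=1,
  grip_force=40,
)

```text
time: 16.82
ee_pos: [569.6, -355.7, 63.0]
tcp_rot: [-43.3, 90.0, -28.5]
wrist_force: [-1.4, -0.0, 3.2]
finger_gap: 0.158
```

Call:
send_rows(
  plan=[
    [0, 0, 0, 0],
    [0, 0, 0, 0],
    [-0.06, 0, 0, 0],
    [-0.12, 0, 0, 0],
    [-0.12, 0, -0.2, 0],
    [-0.12, 0, -0.5, 0],
    [-0.12, 0, -0.8, 0],
    [-0.12, 0, -1, 0],
    [-0.12, 0, -1, 0],
  ],
  grip_force=110,
)

```text
time: 17.57
ee_pos: [488.8, -376.4, 72.1]
tcp_rot: [154.2, 89.8, 168.9]
wrist_force: [-0.6, 0.4, -1.4]
finger_gap: 0.145
```

Call:
send_rows(
  plan=[
    [-0.2, 0, -0.2, 0],
    [-0.5, 0, -0.5, 0],
    [-0.75, 0, -0.6, 0],
    [-1, 0, -0.6, 0],
    [-1, 0, -0.6, 0],
    [-1, 0, -0.6, 0],
  ],
)

```text
time: 18.07
ee_pos: [447.1, -389.0, 153.5]
tcp_rot: [-51.5, 89.8, -36.6]
wrist_force: [-0.5, 1.0, -1.1]
finger_gap: 0.146
```

```bash
python3 - <<'E'
from h import *
plan(tool()[:3,3],104.8);s=get_state();print(s['torque'])
np.save("T7.npy",tool());w=viewer.read_camera("wrist"); b=viewer.read_camera("side")
T=tool();P=T[:3,3]+T[:3,2]*110;p=viewer.camera_params("side");u,v=proj(P,p).astype(int);print(u,v)
c=cv2.resize(b[max(v-60,0):max(v-60,0)+120,max(u-60,0):max(u-60,0)+100],(300,360),interpolation=cv2.INTER_CUBIC)
c=cv2.copyMakeBorder(c,0,60,0,0,cv2.BORDER_CONSTANT); cv2.imwrite("pics/w7.png",np.hstack([w[:,100:580],c])[:, :760])
E
```

```text
tcp [ 447.1 -389.   153.5] jaw 104.84 q6 -55.9 F [-0.5  1.  -1.1] gap 0.146 t 18.0667
shift/80 [0. 0. 0.] turn/30 0.0012
[-0.06300429  0.11102404  0.03319008]
311 269
```

View pics/w7.png

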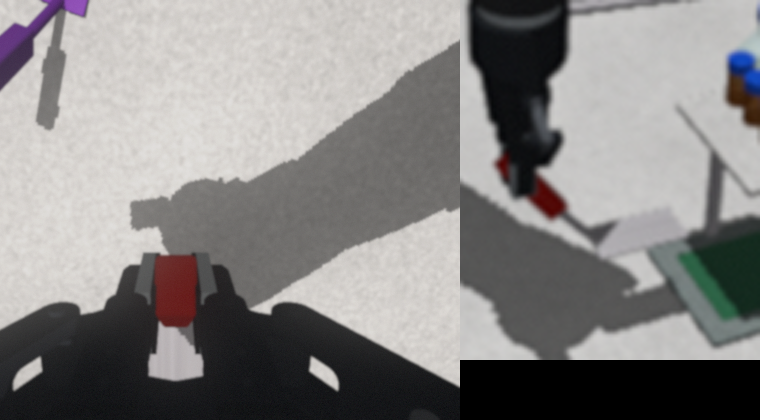

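Call:
send_rows(
  plan=[
    [0, 0, 0, -0.2],
    [0, 0, 0, -0.4],
    [0, 0, 0, -0.6],
    [0, 0, 0, -0.8],
    [0, 0, 0, -0.932],
  ],
)

```text
time: 18.58
ee_pos: [445.4, -387.3, 150.3]
tcp_rot: [95.2, 89.8, 138.3]
wrist_force: [-0.5, 0.0, -1.5]
finger_gap: 0.147
```

Call:
send_rows(
  plan=[
    [0, 0, 0, -0.2],
    [0, 0, 0, -0.4],
    [0, 0, 0, -0.6],
    [0, 0, 0, -0.8],
    [0, 0, 0, -0.932],
  ],
)

```text
time: 19.0
ee_pos: [445.4, -387.3, 150.3]
tcp_rot: [66.7, 89.8, 137.7]
wrist_force: [-0.4, -0.3, -1.8]
finger_gap: 0.145
```

Call:
send_rows(
  plan=[
    [0, 0, 0, -0.2],
    [0, 0, 0, -0.4],
    [0, 0, 0, -0.6],
    [0, 0, 0, -0.8],
    [0, 0, 0, -0.932],
    [0, 0, 0, -0.932],
  ],
)

```text
time: 19.5
ee_pos: [445.4, -387.4, 150.4]
tcp_rot: [39.0, 89.8, 137.8]
wrist_force: [0.1, -0.5, -1.2]
finger_gap: 0.14
```

```bash
python3 - <<'E'
from h import *
b=viewer.camera_params("side"); T=np.load("T7.npy"); c=lambda x,y:(251+(x-460)/3,209+y/3)
for n,z,yy,u in [("tipL",146,20,(677,207)),("tipR",146,-20,(690,228)),("rearL",66,20,(630,212)),("rearR",66,-20,(603,252))]:
    for zz in (0,):
        P=T[:3,3]+T[:3,2]*z+T[:3,1]*yy; P[2]-=54-zz; print(n,proj(P,b).round(1),np.round(c(*u),1))
plan(loc(FX,FY,(0,-215,153)),188.68)
E
```

```text
tipL [320.3 277.4] [323.3 278. ]
tipR [327.  287.2] [327.7 285. ]
rearL [291.6 284.8] [307.7 279.7]
rearR [297.8 294.9] [298.7 293. ]
tcp [ 445.4 -387.4  150.4] jaw -171.16 q6 -139.9 F [ 0.1 -0.5 -1.2] gap 0.14 t 19.5
shift/80 [-0.0277 -2.4429  4.0011] turn/30 0.0054
```

Call:
send_rows(
  plan=[
    [-0.02, -0.16, 0.27, 0],
    [-0.03, -0.33, 0.54, 0],
    [-0.03, -0.489, 0.8, 0.005],
  ],
)

```text
time: 19.75
ee_pos: [474.8, -318.0, 153.5]
tcp_rot: [37.7, 89.9, 136.0]
wrist_force: [-0.2, 0.2, -0.8]
finger_gap: 0.148
```

Call:
send_rows(
  plan=[
    [0, -0.16, 0.27, 0],
    [0, -0.33, 0.54, 0],
    [0, -0.489, 0.8, 0],
  ],
)

```text
time: 20.0
ee_pos: [503.9, -248.3, 153.5]
tcp_rot: [49.8, 89.9, 148.3]
wrist_force: [0.3, 0.2, -1.2]
finger_gap: 0.145
```

Call:
send_rows(
  plan=[
    [0, -0.16, 0.27, 0],
    [0, -0.33, 0.54, 0],
    [0, -0.489, 0.8, 0],
  ],
)

```text
time: 20.25
ee_pos: [533.1, -179.1, 153.5]
tcp_rot: [58.2, 89.9, 156.6]
wrist_force: [0.5, 0.1, -0.6]
finger_gap: 0.143
```

Call:
send_rows(
  plan=[
    [0, -0.16, 0.27, 0],
    [0, -0.33, 0.54, 0],
    [0, -0.489, 0.8, 0],
  ],
)

```text
time: 20.5
ee_pos: [562.2, -110.0, 153.5]
tcp_rot: [65.6, 89.9, 164.1]
wrist_force: [-0.3, -0.1, -0.2]
finger_gap: 0.148
```

Call:
send_rows(
  plan=[
    [0, -0.16, 0.27, 0],
    [0, -0.33, 0.54, 0],
    [0, -0.489, 0.8, 0],
    [0, -0.489, 0.8, 0],
    [0, -0.489, 0.8, 0],
    [0, -0.489, 0.8, 0],
  ],
)

```text
time: 21.0
ee_pos: [590.7, -42.7, 153.7]
tcp_rot: [92.8, 89.9, -168.7]
wrist_force: [-0.2, -0.9, -0.9]
finger_gap: 0.15
```

```bash
python3 - <<'E'
from h import *
plan(loc(FX,FY,(0,-215,68)),188.68)
E
```

```text
tcp [590.7 -42.7 153.7] jaw -171.47 q6 -102.6 F [-0.2 -0.9 -0.9] gap 0.15 t 21.0
shift/80 [1.0714 0.0122 0.0228] turn/30 -0.0051
```

Call:
send_rows(
  plan=[
    [0.3, 0.012, 0.02, 0],
    [0.6, 0.012, 0.02, 0],
    [0.8, 0.012, 0.02, 0],
  ],
)

```text
time: 21.25
ee_pos: [588.8, -42.3, 88.7]
tcp_rot: [88.1, 89.9, -173.5]
wrist_force: [0.2, -0.1, -1.5]
finger_gap: 0.144
```

Call:
send_rows(
  plan=[
    [0.1, 0, 0, 0],
    [0.2, 0, 0, 0],
    [0.27, 0, 0, 0],
    [0.27, 0, 0, 0],
    [0.27, 0, 0, 0],
    [0.27, 0, 0, 0],
    [0.27, 0, 0, 0],
  ],
)

```text
time: 21.83
ee_pos: [591.0, -41.3, 70.1]
tcp_rot: [-103.6, 89.9, -5.0]
wrist_force: [-0.7, 0.2, -0.9]
finger_gap: 0.143
```

```bash
python3 - <<'E'
from h import *
plan(loc(FX,FY,(0,-215,68)),188.68)
b=viewer.read_camera("side");a=viewer.read_camera("scene")
c=lambda im,x,y,k=100:cv2.resize(im[y:y+k*3//4,x:x+k],(400,300),interpolation=cv2.INTER_CUBIC)
cv2.imwrite("pics/w8.png",np.hstack([c(a,262,220,80),c(b,262,172,80)]))
T=tool();A=viewer.camera_params("scene");B=viewer.camera_params("side")
for n,z,yy in [("tip+y",146,20),("tip-y",146,-20),("rear+",66,20),("rear-",66,-20)]:
    P=T[:3,3]+T[:3,2]*z+T[:3,1]*yy; P[2]-=52; u=proj(P,A);v=proj(P,B); print(n,((u-[262,220])*5).round(),((v-[262,172])*5+[400,0]).round())
for l in [(28,-55,10),(-28,-55,10),(28,-42,22),(-28,-42,22)]:
    P=loc(FX,FY,l);u=proj(P,A);v=proj(P,B); print(l,((u-[262,220])*5).round(),((v-[262,172])*5+[400,0]).round())
E
```

```text
tcp [591.  -41.3  70.1] jaw -171.44 q6 -102.6 F [-0.7  0.2 -0.9] gap 0.143 t 21.8333
shift/80 [0.0256 0.02   0.0064] turn/30 -0.004
tip+y [229. 134.] [520. 202.]
tip-y [224. 178.] [577. 194.]
rear+ [105. 123.] [553. 268.]
rear- [ 97. 166.] [612. 259.]
(28, -55, 10) [246. 197.] [579. 191.]
(-28, -55, 10) [252. 135.] [500. 202.]
(28, -42, 22) [268. 185.] [574. 166.]
(-28, -42, 22) [273. 123.] [495. 177.]
```

View pics/w8.png

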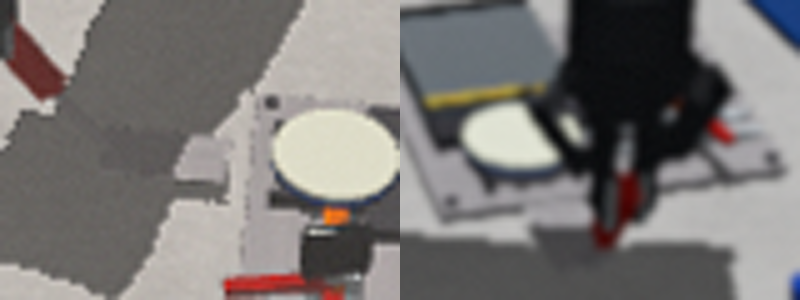

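Call:
send_rows(
  plan=[
    [0.01, 0.02, 0.15, 0],
    [0.01, 0.02, 0.3, 0],
    [0.01, 0.02, 0.45, 0],
    [0.01, 0.02, 0.6, 0],
    [0.01, 0.02, 0.6, 0],
  ],
)

```text
time: 22.35
ee_pos: [580.9, 9.0, 68.3]
tcp_rot: [11.3, 89.9, 110.0]
wrist_force: [0.1, 0.4, -0.7]
finger_gap: 0.145
```

Call:
send_rows(
  plan=[
    [0, 0, 0.1, 0],
    [0, 0, 0.2, 0],
    [0, 0, 0.3, 0],
    [0, 0, 0.38, 0],
    [0, 0, 0.42, 0],
    [0, 0, 0.42, 0],
    [0, 0, 0.42, 0],
  ],
)

```text
time: 22.93
ee_pos: [576.5, 39.3, 68.3]
tcp_rot: [-170.5, 90.0, -71.9]
wrist_force: [0.3, -0.7, -2.0]
finger_gap: 0.145
```

```bash
python3 - <<'E'
from h import *
plan(loc(FX,FY,(0,-133,70)),188.68)
E
```

```text
tcp [576.5  39.3  68.3] jaw -171.43 q6 -94.7 F [ 0.3 -0.7 -2. ] gap 0.145 t 22.9333
shift/80 [-0.0212 -0.0069  0.0086] turn/30 -0.0036
```

Call:
send_rows(
  plan=[
    [0, 0, -0.15, 0],
    [0, 0, -0.3, 0],
    [0, 0, -0.34, 0],
    [0, 0, -0.34, 0],
    [0, 0, -0.34, 0],
  ],
)

```text
time: 23.35
ee_pos: [580.6, 11.5, 68.3]
tcp_rot: [3.5, 90.0, 101.9]
wrist_force: [0.8, -0.1, -1.1]
finger_gap: 0.144
```

Call:
send_rows(
  plan=[
    [-0.04, 0, 0, 0],
    [-0.07, 0, 0, 0],
    [-0.13, 0.0, 0.01, 0],
    [-0.196, 0, 0.02, 0],
    [-0.26, 0, 0.028, 0],
    [-0.319, 0, 0.035, 0],
    [-0.38, 0, 0.054, 0],
    [-0.434, 0, 0.072, 0],
    [-0.49, 0, 0.1, 0],
    [-0.5375, 0, 0.131, 0],
    [-0.58, 0, 0.17, 0],
    [-0.626, 0, 0.207, 0],
    [-0.66, 0, 0.25, 0],
    [-0.699, 0, 0.301, 0],
    [-0.699, 0, 0.301, 0],
    [-0.699, 0, 0.301, 0],
  ],
)

```text
time: 24.68
ee_pos: [577.1, 36.4, 124.4]
tcp_rot: [-104.7, 90.0, -6.1]
wrist_force: [-0.3, 0.1, -1.8]
finger_gap: 0.146
```

```bash
python3 - <<'E'
from h import *
T=tool();print("fixture tcp",R.from_euler('z',-FY,degrees=True).apply(T[:3,3]-[*FX,0]).round(1));plan(T[:3,3],188.68)
a=viewer.read_camera("scene");b=viewer.read_camera("side")
for n,im,o,(x,y) in (("scene",a,cv2.imread("pics/scene0.png"),(305,230)),("side",b,cv2.imread("pics/side0.png"),(255,165))):
    for k,i in (("0",o),("now",im)):
        c=i[y:y+80,x:x+90].astype(int); B,G,Rr=c[...,0],c[...,1],c[...,2]
        for nm,m in (("blue",(B>Rr+35)&(B>60)),("cream",(Rr>B+12)&(Rr>120)&(abs(Rr-G)<20))):
            v,u=np.nonzero(m); print(n,k,nm,len(u),(u.mean()+x,v.mean()+y) if len(u) else None,(u.min()+x,u.max()+x,v.min()+y,v.max()+y) if len(u) else None)
cv2.imwrite("pics/a9.png",a);cv2.imwrite("pics/b9.png",b)
E
```

```text
fixture tcp [  -0.4 -136.6  124.4]
tcp [577.1  36.4 124.4] jaw -171.41 q6 -95.0 F [-0.3  0.1 -1.8] gap 0.146 t 24.6833
shift/80 [0. 0. 0.] turn/30 -0.0031
scene 0 blue 0 None None
scene 0 cream 378 (np.float64(332.1587301587302), np.float64(249.87566137566137)) (np.int64(305), np.int64(394), np.int64(230), np.int64(308))
scene now blue 33 (np.float64(332.3636363636364), np.float64(241.54545454545453)) (np.int64(331), np.int64(336), np.int64(233), np.int64(253))
scene now cream 239 (np.float64(346.10878661087867), np.float64(248.96234309623432)) (np.int64(305), np.int64(394), np.int64(230), np.int64(308))
side 0 blue 234 (np.float64(338.482905982906), np.float64(180.02136752136752)) (np.int64(327), np.int64(344), np.int64(165), np.int64(233))
side 0 cream 134 (np.float64(287.4029850746269), np.float64(194.6865671641791)) (np.int64(267), np.int64(341), np.int64(187), np.int64(244))
side now blue 337 (np.float64(320.65578635014833), np.float64(182.2433234421365)) (np.int64(274), np.int64(344), np.int64(165), np.int64(233))
side now cream 20 (np.float64(287.15), np.float64(199.05)) (np.int64(267), np.int64(341), np.int64(190), np.int64(244))
```

Call:
send_rows(
  plan=[
    [-0.035, 0, 0.08, 0],
    [-0.07, 0, 0.16, 0],
    [-0.08, 0, 0.22, 0],
    [-0.09, 0, 0.28, 0],
    [-0.095, 0, 0.345, 0],
    [-0.095, 0, 0.39, 0],
    [-0.095, 0, 0.43, 0],
    [-0.095, 0, 0.47, 0],
    [-0.095, 0, 0.51, 0],
    [-0.095, 0, 0.55, 0],
    [-0.095, 0, 0.59, 0],
    [-0.095, 0, 0.63, 0],
    [-0.095, 0, 0.67, 0],
    [-0.095, 0, 0.7, 0],
    [-0.095, 0, 0.7, 0],
    [-0.095, 0, 0.7, 0],
    [-0.095, 0, 0.7, 0],
  ],
)

```text
time: 26.2
ee_pos: [568.6, 91.4, 131.8]
tcp_rot: [169.0, 90.0, -92.4]
wrist_force: [-0.2, 0.6, -1.0]
finger_gap: 0.146
```

```bash
python3 - <<'E'
from h import *
T=tool();print("fixture tcp",R.from_euler('z',-FY,degrees=True).apply(T[:3,3]-[*FX,0]).round(1));plan(T[:3,3],188.68)
a=viewer.read_camera("scene");b=viewer.read_camera("side")
for n,im,(x,y) in (("scene",a,(305,230)),("side",b,(255,165))):
        c=im[y:y+80,x:x+70].astype(int); B,G,Rr=c[...,0],c[...,1],c[...,2]
        for nm,m in (("blue",(B>Rr+35)&(B>60)),("cream",(Rr>B+12)&(Rr>120)&(abs(Rr-G)<20))):
            v,u=np.nonzero(m); print(n,nm,len(u),(u.mean()+x,v.mean()+y) if len(u) else None,(u.min()+x,u.max()+x,v.min()+y,v.max()+y) if len(u) else None)
A=viewer.camera_params("scene");B=viewer.camera_params("side")
for yy in (70,75,80,90): P=loc(FX,FY,(0,yy,42)); print(yy,proj(P,A),proj(P,B))
cv2.imwrite("pics/a10.png",a);cv2.imwrite("pics/b10.png",b)
E
```

```text
fixture tcp [ -0.5 -80.9 131.8]
tcp [568.6  91.4 131.8] jaw -171.44 q6 -89.4 F [-0.2  0.6 -1. ] gap 0.146 t 26.2
shift/80 [0. 0. 0.] turn/30 -0.0041
scene blue 326 (np.float64(350.77914110429447), np.float64(250.76073619631902)) (np.int64(338), np.int64(363), np.int64(241), np.int64(259))
scene cream 24 (np.float64(330.625), np.float64(268.0)) (np.int64(305), np.int64(364), np.int64(232), np.int64(308))
side blue 136 (np.float64(277.74264705882354), np.float64(187.50735294117646)) (np.int64(269), np.int64(291), np.int64(181), np.int64(192))
side cream 26 (np.float64(288.46153846153845), np.float64(188.46153846153845)) (np.int64(267), np.int64(306), np.int64(167), np.int64(195))
70 [352.65941526 249.40764806] [280.45184427 185.02253175]
75 [354.29189369 249.55656315] [280.08384896 184.3320813 ]
80 [355.9257776  249.70560644] [279.71747137 183.64466608]
90 [359.19776912 250.00407831] [278.98952685 182.27886165]
```

Call:
send_rows(
  plan=[
    [-0.1, 0, -0.2, 0],
    [-0.2, 0, -0.5, 0],
    [-0.3, 0, -0.8, 0],
    [-0.3, 0, -1, 0],
  ],
)

```text
time: 26.63
ee_pos: [581.8, 10.6, 157.6]
tcp_rot: [-114.0, 89.8, -15.5]
wrist_force: [1.8, 1.0, -1.4]
finger_gap: 0.148
```

Call:
send_rows(
  plan=[
    [0, 0, -0.3, 0],
    [0, 0, -0.6, 0],
    [0, 0, -0.9, 0],
    [0, 0, -0.9, 0],
    [0, 0, -0.9, 0],
  ],
)

```text
time: 27.05
ee_pos: [591.3, -60.0, 155.8]
tcp_rot: [-17.2, 90.0, 81.3]
wrist_force: [-1.1, -0.2, -1.6]
finger_gap: 0.146
```

```bash
cat > chk.py <<'E'
from h import *
for n,(x,y) in (("scene",(305,230)),("side",(255,165))):
    im=viewer.read_camera(n);cv2.imwrite(f"pics/{n}_chk.png",im);p=viewer.camera_params(n)
    c=im[y:y+60,x:x+70].astype(int); m=((c[...,0]>c[...,2]+35)&(c[...,0]>60)).astype(np.uint8)
    k,lab,st,ce=cv2.connectedComponentsWithStats(m); i=1+st[1:,4].argmax()
    C=ray(ce[i]+[x,y],p,42); l=R.from_euler('z',-FY,degrees=True).apply(C-[*FX,0])
    P=np.array([proj(loc(FX,FY,(l[0]+40*np.cos(t),l[1]+40*np.sin(t),42)),p) for t in np.linspace(0,6.28,60)],np.float32)
    print(n,"area",st[i,4],"expected",cv2.contourArea(P).round(),"bbox",st[i,:4]+[x,y,0,0],"exp",P.min(0).round(),P.max(0).round(),"local",l.round(1))
plan(loc(ST,SY,(-250,-7,153)),104.84)
E
python3 chk.py
```

```text
Traceback (most recent call last):
  File "chk.py", line 8, in <module>
    print(n,"area",st[i,4],"expected",cv2.contourArea(P).round(),"bbox",st[i,:4]+[x,y,0,0],"exp",P.min(0).round(),P.max(0).round(),"local",l.round(1))
                                      ^^^^^^^^^^^^^^^^^^^^^^^^
AttributeError: 'float' object has no attribute 'round'
```

```bash
sed -i 's/cv2.contourArea(P).round()/round(cv2.contourArea(P))/' chk.py; python3 chk.py
```

```text
scene area 386 expected 369 bbox [337 241  27  19] exp [337. 241.] [363. 259.] local [ 2. 62. 42.]
side area 252 expected 203 bbox [269 180  24  14] exp [270. 181.] [292. 192.] local [-0.6 61.4 42. ]
tcp [591.  -58.2 155.8] jaw -171.41 q6 -104.2 F [-0.5 -0.4 -1.2] gap 0.146 t 27.2
shift/80 [ 0.0333  2.5299 -3.9136] turn/30 2.7917
```

```bash
python3 - <<'E'
from h import *
plan([442.5,-384.2,154],104.84)
E
```

```text
tcp [591.  -58.2 155.8] jaw -171.41 q6 -104.2 F [-0.5 -0.4 -1.2] gap 0.146 t 27.2
shift/80 [ 0.0209  2.4448 -3.7525] turn/30 2.7917
```

Call:
send_rows(
  plan=[
    [0, 0.16, -0.25, 0],
    [0, 0.32, -0.5, 0],
    [0, 0.49, -0.75, 0],
  ],
)

```text
time: 27.45
ee_pos: [561.3, -123.2, 155.8]
tcp_rot: [-39.0, 90.0, 59.7]
wrist_force: [0.4, -1.2, -0.9]
finger_gap: 0.143
```

Call:
send_rows(
  plan=[
    [0, 0.16, -0.25, 0],
    [0, 0.32, -0.5, 0],
    [0, 0.49, -0.75, 0],
  ],
)

```text
time: 27.7
ee_pos: [531.3, -188.9, 155.9]
tcp_rot: [-71.0, 90.0, 27.6]
wrist_force: [1.4, 0.2, -1.7]
finger_gap: 0.148
```

Call:
send_rows(
  plan=[
    [0, 0.16, -0.25, 0],
    [0, 0.32, -0.5, 0],
    [0, 0.49, -0.75, 0],
  ],
)

```text
time: 27.95
ee_pos: [501.7, -254.2, 156.0]
tcp_rot: [-86.0, 90.0, 12.7]
wrist_force: [0.0, -0.7, -1.2]
finger_gap: 0.147
```

Call:
send_rows(
  plan=[
    [0, 0.16, -0.25, 0],
    [0, 0.32, -0.5, 0],
    [0, 0.49, -0.75, 0],
  ],
)

```text
time: 28.2
ee_pos: [471.9, -319.4, 156.0]
tcp_rot: [-78.8, 90.0, 19.9]
wrist_force: [0.4, 0.4, -1.4]
finger_gap: 0.146
```

Call:
send_rows(
  plan=[
    [0, 0.16, -0.25, 0],
    [0, 0.32, -0.5, 0],
    [0, 0.49, -0.75, 0],
    [0, 0.49, -0.75, 0],
    [0, 0.49, -0.75, 0],
  ],
)

```text
time: 28.62
ee_pos: [442.1, -384.7, 155.8]
tcp_rot: [-44.4, 90.0, 54.1]
wrist_force: [0.2, 0.6, -1.7]
finger_gap: 0.148
```

Call:
send_rows(
  plan=[
    [0, 0, 0, 0.2],
    [0, 0, 0, 0.4],
    [0, 0, 0, 0.6],
    [0, 0, 0, 0.8],
    [0, 0, 0, 0.93],
  ],
)

```text
time: 29.03
ee_pos: [443.0, -382.9, 155.9]
tcp_rot: [1.4, 90.0, 71.9]
wrist_force: [0.1, 0.0, -2.2]
finger_gap: 0.144
```

Call:
send_rows(
  plan=[
    [0, 0, 0, 0.2],
    [0, 0, 0, 0.4],
    [0, 0, 0, 0.6],
    [0, 0, 0, 0.8],
    [0, 0, 0, 0.93],
  ],
)

```text
time: 29.45
ee_pos: [443.0, -382.8, 155.8]
tcp_rot: [37.1, 90.0, 79.7]
wrist_force: [0.1, -0.5, -1.1]
finger_gap: 0.148
```

Call:
send_rows(
  plan=[
    [0, 0, 0, 0.2],
    [0, 0, 0, 0.4],
    [0, 0, 0, 0.6],
    [0, 0, 0, 0.8],
    [0, 0, 0, 0.93],
    [0, 0, 0, 0.93],
    [0, 0, 0, 0.93],
  ],
)

```text
time: 30.03
ee_pos: [442.7, -383.3, 155.8]
tcp_rot: [76.9, 90.0, 92.0]
wrist_force: [-0.6, 0.5, -1.0]
finger_gap: 0.143
```

```bash
python3 - <<'E'
from h import *
plan([442.5,-384.2,73],104.84); plan([568.2,-350.9,73],104.84)
E
```

```text
tcp [ 442.7 -383.3  155.8] jaw 105.08 q6 -56.0 F [-0.6  0.5 -1. ] gap 0.143 t 30.0333
shift/80 [ 1.035  -0.0108 -0.0055] turn/30 0.0081
tcp [ 442.7 -383.3  155.8] jaw 105.08 q6 -56.0 F [-0.6  0.5 -1. ] gap 0.143 t 30.0333
shift/80 [ 1.0352 -0.0177  1.62  ] turn/30 0.0081
```

Call:
send_rows(
  plan=[
    [0.3, -0.01, 0, 0.008],
    [0.6, -0.01, 0, 0.008],
    [0.9, -0.01, 0, 0.008],
    [1, -0.01, 0, 0.008],
    [1, -0.01, 0, 0.008],
  ],
)

```text
time: 30.45
ee_pos: [440.8, -383.4, 73.5]
tcp_rot: [122.3, 89.7, 137.0]
wrist_force: [0.2, 0.7, -1.7]
finger_gap: 0.144
```

Call:
send_rows(
  plan=[
    [0.03, 0, 0.2, 0],
    [0.03, 0, 0.45, 0],
    [0.03, 0, 0.7, 0],
    [0.03, 0, 0.82, 0],
    [0.03, 0, 0.82, 0],
  ],
)

```text
time: 30.87
ee_pos: [509.2, -368.7, 75.0]
tcp_rot: [-40.9, 89.8, -26.1]
wrist_force: [-0.4, 0.2, -1.0]
finger_gap: 0.146
```

Call:
send_rows(
  plan=[
    [0, 0, 0.2, 0],
    [0, 0, 0.4, 0],
    [0, 0, 0.6, 0],
    [0, 0, 0.75, 0],
    [0, 0, 0.8, 0],
    [0, 0, 0.8, 0],
    [0, 0, 0.8, 0],
  ],
)

```text
time: 31.45
ee_pos: [567.0, -352.8, 73.4]
tcp_rot: [174.1, 90.0, -171.3]
wrist_force: [-0.4, -0.8, -1.7]
finger_gap: 0.143
```

```bash
python3 - <<'E'
from h import *
plan([568.2,-350.9,63.3],104.84)
E
```

```text
tcp [ 567.  -352.8   73.4] jaw 104.62 q6 -46.5 F [-0.4 -0.8 -1.7] gap 0.143 t 31.45
shift/80 [0.1266 0.0194 0.0205] turn/30 -0.0073
```

Call:
send_rows(
  plan=[
    [0.03, 0.015, 0.02, 0],
    [0.06, 0.015, 0.02, 0],
    [0.09, 0.015, 0.02, 0],
    [0.11, 0.015, 0.02, 0],
    [0.12, 0.015, 0.02, 0],
    [0.12, 0.015, 0.02, 0],
    [0.12, 0.015, 0.02, 0],
  ],
)

```text
time: 32.03
ee_pos: [568.9, -351.2, 63.8]
tcp_rot: [142.5, 90.0, 157.1]
wrist_force: [0.1, -0.2, -1.5]
finger_gap: 0.147
```

```bash
python3 - <<'E'
from h import *
plan([568.2,-350.9,63.3],104.84)
E
```

```text
tcp [ 568.9 -351.2   63.8] jaw 104.61 q6 -46.3 F [ 0.1 -0.2 -1.5] gap 0.147 t 32.0333
shift/80 [ 0.0063  0.0055 -0.0071] turn/30 -0.0075
```

Call:
send_rows(
  plan=[
    [0.01, 0, 0, 0],
    [0.015, 0, 0, 0],
    [0.02, 0, 0, 0],
    [0.02, 0, 0, 0],
  ],
)

```text
time: 32.37
ee_pos: [569.0, -351.3, 63.2]
tcp_rot: [-58.7, 90.0, -44.1]
wrist_force: [-2.9, 0.2, 4.8]
finger_gap: 0.147
```

```bash
python3 - <<'E'
from h import *
plan([568.2,-350.9,63.3],104.84);print(get_state()['torque'])
E
```

```text
tcp [ 569.  -351.3   63.2] jaw 104.62 q6 -46.3 F [-2.9  0.2  4.8] gap 0.147 t 32.3667
shift/80 [-0.0016  0.008  -0.0089] turn/30 -0.0073
[0.2130316  0.52693684 0.07281598]
```

Call:
send_rows(
  plan=[
    [0, 0, 0, 0],
    [0, 0, 0, 0],
    [0, 0, 0, 0],
    [0, 0, 0, 0],
    [0, 0, 0, 0],
    [0, 0, 0, 0],
  ],
  hand=-1,
  grip_force=20,
)

```text
time: 32.87
ee_pos: [568.9, -351.1, 62.1]
tcp_rot: [112.3, 90.0, 127.0]
wrist_force: [0.1, -1.1, -0.4]
finger_gap: 0.97
```

Call:
send_rows(
  plan=[
    [-0.2, 0, 0, 0],
    [-0.5, 0, 0, 0],
    [-0.8, 0, 0, 0],
    [-1, 0, 0, 0],
    [-1, 0, 0, 0],
  ],
)

```text
time: 33.28
ee_pos: [571.2, -352.5, 146.6]
tcp_rot: [-46.0, 89.6, -31.3]
wrist_force: [1.2, -0.2, 0.5]
finger_gap: 0.999
```

Call:
send_rows(
  plan=[
    [-0.2, 0, -0.1, 0],
    [-0.5, 0, -0.2, 0],
    [-0.8, 0, -0.2, 0],
    [-0.8, 0, -0.2, 0],
    [-0.8, 0, -0.2, 0],
    [-0.8, 0, -0.2, 0],
  ],
)

```text
time: 33.78
ee_pos: [553.1, -354.9, 204.9]
tcp_rot: [131.4, 89.9, 146.0]
wrist_force: [-0.9, -0.4, 0.3]
finger_gap: 1.003
```

```bash
python3 chk.py; python3 - <<'E'
from h import *
a=cv2.imread("pics/scene_chk.png");b=cv2.imread("pics/side_chk.png");np.save("T11.npy",tool());w=viewer.read_camera("wrist")
c=lambda im,x,y,k=100:cv2.resize(im[y:y+k*3//4,x:x+k],(400,300),interpolation=cv2.INTER_CUBIC)
cv2.imwrite("pics/fin.png",np.vstack([np.hstack([c(a,300,225),c(b,300,250)]),np.hstack([c(w,80,100,400),c(b,240,150)])]))
E
```

```text
scene area 385 expected 369 bbox [337 241  27  19] exp [337. 241.] [363. 259.] local [ 2.  62.1 42. ]
side area 252 expected 203 bbox [269 180  24  14] exp [270. 181.] [292. 192.] local [-0.6 61.4 42. ]
tcp [ 552.7 -354.6  204.3] jaw 104.63 q6 -47.3 F [-0.4  0.2 -0.4] gap 1.001 t 33.8833
shift/80 [ 0.6433 -0.1633 -1.5265] turn/30 -0.007
```

View pics/fin.png

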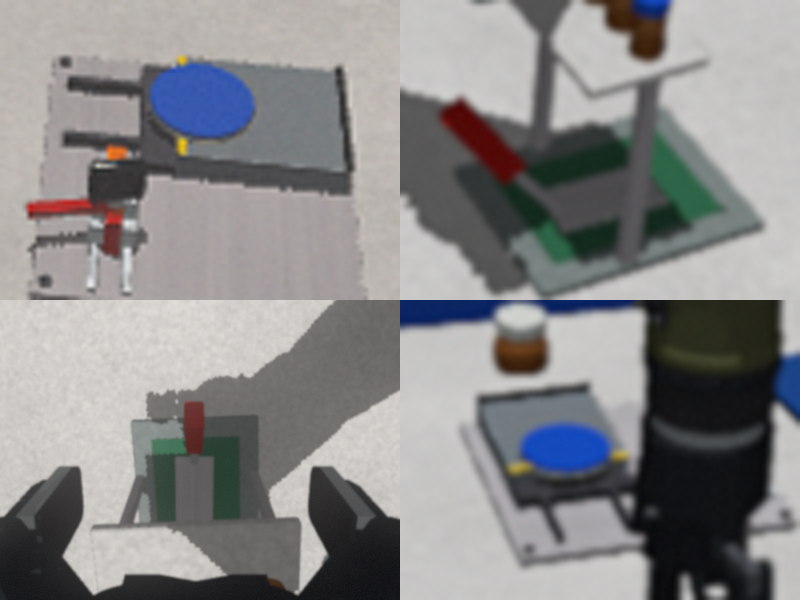

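```bash
python3 -c "
from workcell import ticket; print(ticket.hand_in())"
```

```text
the job is handed in; nothing more can be done
None
```

The job is done and handed in at about 34 s of the 67 s allowed; no verdict is reported. I turned the knob about 77° and drew the hold-down back. I then flipped the disc onto the deck with the red-handled spatula and stood the spatula back on its green pad.

**What the last checks showed:**
- **Disc:** it lies flat on the deck with its blue face up. Its outline matches a flat disc in the scene view. In the side view the blue area was somewhat larger than expected, 252 against 203 pixels, probably because the blue mask also caught the rim. Its centre is at about fixture (0, 62) mm, where at least 50 mm in y is needed.
- **Hold-down:** the finger tip measured about 58 mm in fixture x after drawing, which is fully back. The last picture still shows it drawn back.
- **Spatula:** in the last picture it stands flat on the pad, close to where it started. I judged this by eye and took no final position measurement.
- **Robot:** the gripper is open and clear of everything.
- **Bottle, beaker and jar:** every path kept well clear of them, but I did not measure them again at the end.

**What went wrong or disagreed:**
- **First knob grip:** the fingers shut on top of the bar, because their tips end about 25 mm short of the reported tool position. I opened, went lower and gripped again.
- **Side view of the blade:** while I was checking that the held blade was level, one of its four corners disagreed with the prediction by about 16 pixels. I took it for a misread or hidden corner, since the others agreed within about 3 pixels.

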